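Pin the stop bar in its fork

ROBOT

A 6-joint arm with a two-finger parallel gripper is mounted at the origin on a cart in front of the work surface, level with it; the furniture and walls round the work are solid. World frame = base frame: x ahead of the robot, y to its left, z up, the work surface at z = 0. Lengths are in m, angles in rad, forces in N, time in s.
With the tool pointing down it reaches from about 0.35 to 0.85 m from the base axis. Payload 8.1 kg.
Tool frame: the origin (TCP) lies at the very end of the fingers, on their centre line; the grasp point (between the pads) lies 19 mm behind it; z points along the fingers, y is the line along which they close (so a half turn about z gives the same grasp; the last joint's range is limited). The gripper opens to 93 mm and grips with 3 to 60 N. Pads are 15 mm wide; open, the fingers measure 128 mm over their backs; the gripper's body (75 mm by 188 mm) begins 65 mm behind the grasp point.
Start: joints at [1.075, 0.13, 1.488, -0, 1.523, -0.085], TCP at [0.24, 0.55, 0.219] pointing down, gripper open.
Joint ranges: [-2.96, 2.96], [-0.89, 2.26], [0.02, 2.5], [-1.34, 4.48], [0, 2.73], [-2.66, 2.66]. Speed limits (rad/s): [2.39, 2.39, 2.79, 3.14, 3.14, 3.14].

INTERFACE

Orientations are given as a rotation vector (axis times angle).
In Python, from plant import robot gives the robot as it stands. The module is installed in compiled form; this text tells all that it offers.
- The arm moves only by the tool play_rows, never from a script. Its argument "increments" is text: rows parted by semicolons, each of 5 numbers parted by spaces: the shift along the tool's x, y, z in mm, then the turn about the tool's z in degrees, then the closure, from -1 (fully open) to 1 (shut). In form: dx dy dz yaw claw; .... A call has 1 to 20 rows; each row is the pose to reach, as a shift and turn from the pose commanded when the call began, along the tool's axes at that moment; what a row does not reach only later rows make up. A row lasts 1/10 s, in which the tool goes at most 50 mm and 8.59 degrees, less where a joint would pass 70% of its speed; a pose out of reach is approached as far as the arm can. A call with a gripper value outside its range is refused whole. The fingers move at their own pace and stop on an object; "force" is the grip in N (left out, the last holds). Time passes only in rows, so rows that repeat a pose let the fingers close. It gives the time, the measured TCP pose, the force, the opening and the grip force at its end, in the units of the state.
- robot.read_state(): the state, without advancing time (a new reading comes with each control period).
- robot.read_camera(name): name is "scene" or "side" or "wrist"; returns the picture (420x560x3 uint8, blue, green, red); there is no depth.
- robot.calibration(name): a dict with "vertical_fov" (degrees; the focal length in pixels is half the picture's height over the tangent of half this angle, whatever the lens; pixels are square), "cx", "cy" (the principal point, pixels), "rvec" (rotation vector, rad) and "tvec" (3), from world to camera coordinates, as OpenCV has them. Camera axes: x right, y down, z forward; pixel columns grow to the right and rows downward; lengths in m; the calibration is good to about 2 mm. A picture is of the moment at which its call begins: read the wrist's pose just before it. calibration takes no time and is no camera call; for the wrist camera it gives the pose at the moment of the call.
- robot.close_job(): hands the job in; it is judged then, once.
Trained networks look in the newest picture that a camera, given by its name, has taken for a name from the list of things; names that differ only in an ending like _2 or _b are one class to them, and where a whole thing is asked for, a point or a joint stands for the part that bears it (a point fixed in the world has none). Each returns a list of dicts, best first, with "conf" (0 to 1); they miss things now and then, are a little off and sometimes report something else, mostly with a low value. They report only what shows in the picture. A call takes as long as a camera call.
- robot.recognise(camera, query): "centre" ([x, y, z] in m, in world coordinates, good to about 4 mm: the middle of the surface that is visible of it).
- robot.regions_of(camera, query): "pixels" (420x560 bool, what is visible of it).
- robot.landmark_of(camera, query): "centre" ([x, y, z] in m, in world coordinates, good to about 4 mm: a listed point, or the origin of a listed thing).
The state is a dict: "t": time; "q": joint angles; "dq": joint speeds; "joint_torque": joint torques, N m; "tool_pos": TCP position; "orientation": TCP orientation; "force": force on the tool from outside, world axes, zero at the start; "wrist_torque": the same for the moment, N m; "opening": finger opening in m; "gripper_force": force on a finger pad.
Only numpy, scipy, OpenCV 4.12 (cv2) and the standard library are available. Lean on these libraries where they do the work, as an engineer would, in place of code of your own. Each camera call takes 0.05 s, during which the arm holds its last target. There are 200 camera calls.

TASK

Lock the sliding stop bar in the blue fork with the wing-headed pin from the wooden block: the pin has to go down through the upper knuckle, the hole in the bar and the lower knuckle until its brass collar sits on the fork. The bar's hole is out of line and hidden by the upper knuckle as it comes near, so find it by feel, sliding the bar gently by its black handle; stop pushing as soon as the pin catches, and never wedge the pin hard. Leave the pin fully home and released, and do not disturb the tin, the small offcut or the sanding block beside the work.

Things in the scene. Friction and masses are not known exactly. Their poses are not given: they have to be found in the camera images.
- fork: Blue fork (clevis), fixed. Origin: on the bench, on the axis of its vertical bore; x = the way the bar slides IN (away from its handle), z up. Two knuckles 60 mm (x) by 82 mm (y): lower z 10 to 26 mm, upper z 42 to 72 mm. Bore 18 mm wide through both and the 10 mm base plate (x -145 to +41, y -46 to +46 mm) down to the bench.
- bore_mouth (a point): Centre of the bore's mouth, on the top face of the upper knuckle, 72 mm above the bench; axes as the fork.
- slot_mouth (a point): Centre of the slot's end face towards the handle, 30 mm before the bore, 34 mm above the bench; axes as the fork. In the slot slides the steel stop bar, 40 mm wide, z 27 to 41 mm, with one 18.5 mm pin hole. The hole starts 12 to 30 mm short of the bore (towards -x); travel: 34 mm short to 14 mm past, 2 N friction, stays where left. Out of line, solid bar always shuts the bore.
- handle_top (a point): Centre of the top of the bar's upright handle, black with yellow top, 110 mm above the bench; axes as the fork. Square post 22 x 22 mm on a clamp 52 mm wide (y), 24 mm long (x), whose top is 46 mm above the bench. Moves with the bar. Its clamping place differs each time: 92 to 108 mm towards -x from the bar's hole, the exact distance is unknown.
- pin: Upright pin, its collar on the pin block's top at the start. Origin at its lower tip, z up along the pin. Steel shank 16 mm wide, 64 mm long, lowest 6 mm tapered to 10 mm; brass collar 30 mm wide, 64 to 70 mm above the tip; flat red wing 36 mm (x) by 14 mm (y), 70 to 114 mm above the tip. Fully home in the fork its tip is 8 mm above the bench.
- pin_top (a point): Centre of the top of the pin's red wing, 114 mm above its tip; axes as the pin. The pin weighs 0.13 to 0.21 kg. Set in the upper knuckle it stands on the bar by itself (tip 41 mm above the bench) and falls when the bar's hole comes under it; a bar pushed on then stops dead. 10 N at the handle is enough for all; forcing it wedges the pin.
- pin_block: Light wooden block 64 x 64 x 72 mm, fixed to the bench, with an 18.5 mm wide hole 69 mm deep in the middle of its top, in which the pin stands. Origin: centre of the underside.
- screw_tin: Bystander: grey tin 82 mm wide, 57 mm high. Origin: centre of the underside.
- offcut: Bystander: small pale wood offcut 40 x 60 x 22 mm. Origin: centre of the underside.
- sanding_block: Bystander: sanding block 63 x 112 x 30 mm. Origin: centre of the underside.

How it is judged:
At the end, for the whole second after the job is handed in: The pin stands at rest in the fork's bore, through both knuckles and the bar, fully home: its tip within 2.5 mm of 8 mm above the bench, within 5 mm of the bore's axis, upright within 0.08 rad (z of pin in the frame of fork between 0.003 and 0.0105 m and horizontal distance between pin and fork below 0.005 m and angle between pin's own z axis and vertical below 0.08 rad and linear speed of pin below 0.02 m/s); the robot touches nothing.
It fails at once if the pin was wedged hard in the fork, with over 100 N between pin and fork or bar (contact force between pin and fork above 100 N).
It fails at once if the screw tin was moved by more than 40 mm (distance of screw_tin from where it was at the start of the episode above 0.04 m).
It fails at once if the offcut was moved by more than 40 mm (distance of offcut from where it was at the start of the episode above 0.04 m).
It fails at once if the sanding block was moved by more than 40 mm (distance of sanding_block from where it was at the start of the episode above 0.04 m).
It also fails if it takes over 67 s, if anything falls off the work surface, if the arm or the gripper's body presses on something with over 40 N, if the wrist force passes 120 N, or if a joint passes its speed limit or range.

## Working session

There is one attempt and no reset: what is moved stays moved. The work goes in short steps, Python scripts to look and compute and a tool call to move; the robot and the scene stay as the last step left them, time stands still between calls to the robot, and variables do not carry over. Pictures are saved under pics/ and viewed, at most 10 in all, crops included, and the job is handed in when it is done.

Besides the shell and the picture viewer there is one more tool, called after "Call:" as name(argument=value, ...) on one line, values as JSON. play_rows: Moves the arm, as the interface text tells. Its arguments: {"type":"object","properties":{"increments":{"type":"string"},"force":{"type":"number"}},"required":["increments"]}

```bash
mkdir -p pics
python3 - <<'E'
from plant import robot
import cv2,numpy as np
for c in ("scene","side"):
    im=robot.read_camera(c); cv2.imwrite(f"pics/{c}0.png",im)
    for n in ("bore_mouth","slot_mouth","handle_top","pin_top","pin","fork","pin_block","screw_tin","offcut","sanding_block"):
        for r in robot.landmark_of(c,n)[:2]: print(c,n,np.round(r["centre"],4),round(r["conf"],2))
s=robot.read_state(); print(s["t"],s["tool_pos"],s["orientation"])
a=cv2.imread("pics/scene0.png");b=cv2.imread("pics/side0.png")
E
```

```text
scene bore_mouth [0.5281 0.3904 0.0727] 0.81
scene slot_mouth [0.5073 0.3674 0.0343] 0.74
scene handle_top [0.4451 0.3045 0.1095] 0.77
scene pin_top [0.5991 0.1944 0.1256] 0.59
scene fork [ 0.5276  0.3859 -0.0016] 0.77
scene pin_block [5.999e-01 1.961e-01 4.000e-04] 0.96
scene screw_tin [4.699e-01 5.849e-01 2.000e-04] 0.98
scene screw_tin [0.5975 0.1916 0.1215] 0.29
scene offcut [ 0.5622  0.5573 -0.0011] 0.9
side bore_mouth [0.5288 0.387  0.0709] 0.91
side slot_mouth [0.5055 0.3671 0.0319] 0.94
side slot_mouth [ 5.969e-01  1.930e-01 -3.000e-04] 0.55
side handle_top [0.4432 0.3055 0.1141] 0.65
side pin_top [0.5996 0.2    0.1211] 0.56
side fork [ 0.5273  0.3842 -0.0014] 0.87
side pin_block [ 0.5948  0.1954 -0.0017] 0.87
side pin_block [ 0.4662  0.5859 -0.0051] 0.55
side screw_tin [ 0.4676  0.5867 -0.0047] 0.94
side offcut [ 5.622e-01  5.530e-01 -1.000e-04] 0.6
side sanding_block [ 0.5736  0.0028 -0.0016] 0.94
1.1 [0.23959654 0.55009275 0.21862901] [ 6.40749888e-01  3.07553788e+00 -1.72592263e-05]
```

View pics/scene0.png

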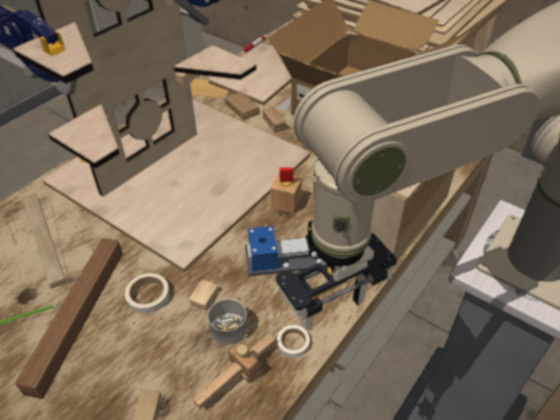

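View pics/side0.png

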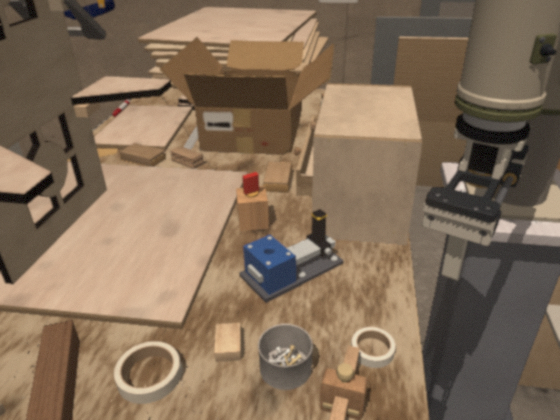

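The scene view shows the pin at (286,175) and the fork at (263,245). The side view shows the pin at (251,183), the fork at (270,262) and the handle at (319,215). A large plywood box stands near (365,160) in the side view, so I'll locate it before moving.

```bash
cat > h.py <<'E'
from plant import robot
import cv2,numpy as np
def ray(c,uv):
    k=robot.calibration(c);f=210/np.tan(np.radians(k["vertical_fov"])/2)
    R=cv2.Rodrigues(np.array(k["rvec"],float))[0];t=np.array(k["tvec"],float).ravel()
    d=R.T@np.array([(uv[0]-k["cx"])/f,(uv[1]-k["cy"])/f,1]);return -R.T@t,d
def onz(c,uv,z):
    o,d=ray(c,uv);return o+d*(z-o[2])/d[2]
def tool(p):
    s=robot.read_state();R=cv2.Rodrigues(np.array(s["orientation"]))[0]
    return np.round(1e3*R.T@(np.array(p)-s["tool_pos"]),1)
def axang():
    s=robot.read_state();R=cv2.Rodrigues(np.array(s["orientation"]))[0]
    return np.degrees(np.arctan2(R[1,0],R[0,0]))
E
python3 - <<'E'
from h import *
for uv in ((322,228),(412,240)):
    p=onz("side",uv,0); print(p)
    o,d=ray("side",(uv[0]-3,90 if uv[0]<400 else 137)); l=(p[1]-o[1])/d[1]; print("top",o+l*d)
print(tool((.47,.33,.30)),axang())
k=robot.calibration("wrist");R=cv2.Rodrigues(np.array(k["rvec"]))[0]
print("cam pos",-R.T@np.array(k["tvec"]).ravel(),"fwd",R[2],"right",R[0],k["vertical_fov"])
E
```

```text
[0.44293138 0.20019188 0.        ]
top [0.45759311 0.20019188 0.31211609]
[0.25073565 0.21821498 0.        ]
top [0.28577226 0.21821498 0.2345955 ]
[-299.1 -109.8  -81.4] 156.46296397813165
cam pos [0.17064683 0.58037159 0.3849818 ] fwd [ 0.2511473  -0.10945416 -0.96174052] right [ 3.98090425e-01  9.17346072e-01 -4.45037995e-04] 65.38841321570591
```

The box occupies about x 0.25–0.45 with y under 0.2 and is roughly 0.27 m high. The path out at radius over 0.5 m stays clear of it, so I'll go to a high hover between the pin and the fork.

```bash
python3 -c "
from h import *
print(tool((.52,.32,.30)))"
```

```text
[-349.   -99.   -81.4]
```

Call:
play_rows(increments="-40 -10 -30 0 -1;-80 -22 -60 0 -1;-120 -34 -80 0 -1;-160 -45 -80 0 -1;-200 -57 -80 0 -1;-240 -68 -80 0 -1;-280 -80 -80 0 -1;-320 -90 -80 0 -1;-350 -100 -80 0 -1;-350 -100 -80 0 -1;-350 -100 -80 0 -1")

```text
t: 2.2
tool_pos: [0.5208, 0.3182, 0.2984]
orientation: [-0.643, -3.074, 0.0]
force: [-0.3, 0.9, 0.2]
opening: 0.093
gripper_force: 0.0
```

Run:
```python
from h import *
im=robot.read_camera("wrist"); cv2.imwrite("pics/w1.png",im)
for n in ("bore_mouth","slot_mouth","handle_top","pin_top","pin","fork","pin_block"):
    for r in robot.landmark_of("wrist",n)[:2]: print(n,np.round(r["centre"],4),round(r["conf"],2))
s=robot.read_state(); print(s["t"],s["tool_pos"],axang(),s["q"])
```

```text
bore_mouth [0.5288 0.3891 0.0723] 0.73
bore_mouth [0.4509 0.3059 0.108 ] 0.42
slot_mouth [0.503  0.3652 0.0359] 0.77
handle_top [0.4475 0.3028 0.105 ] 0.9
pin_top [0.5988 0.2015 0.1235] 0.79
pin [0.4472 0.3037 0.1092] 0.66
pin [0.6011 0.1954 0.0071] 0.59
pin_block [ 0.6006  0.1927 -0.0035] 0.74
2.6 [0.52003078 0.31928345 0.29879563] 156.5294617943176 [ 4.66597050e-01  1.39228281e-01  1.33395913e+00  4.71782682e-05
  1.66819599e+00 -6.94556525e-01]
```

View pics/w1.png

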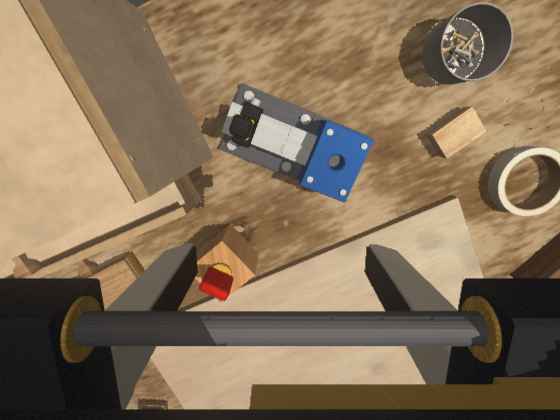

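The wrist view shows the fork's top face with corners near (328,122), (373,138), (346,201) and (301,185). The bore is at (337,161), the handle top at (241,126) and the red wing at (217,283). I'll refine these by pixel work.

Run:
```python
from h import *
im=cv2.imread("pics/w1.png")
hsv=cv2.cvtColor(im,cv2.COLOR_BGR2HSV)
# bore
P=[onz("wrist",p,.072) for p in ((328,122),(373,138),(346,201),(301,185))]
print("edges",[np.round((P[(i+1)%4]-P[i])*1e3,1)[:2] for i in range(4)],"centre",np.mean(P,0))
g=cv2.cvtColor(im,cv2.COLOR_BGR2GRAY)[145:180,320:355]
ys,xs=np.where(g<55); print("bore px",len(xs),xs.mean()+320,ys.mean()+145, onz("wrist",(xs.mean()+320,ys.mean()+145),.072))
for e in((0,1),(3,2),(0,3),(1,2)):
    d=P[e[1]]-P[e[0]];print(np.degrees(np.arctan2(d[1],d[0])))
# wing
m=((hsv[...,0]<8)|(hsv[...,0]>172))&(hsv[...,1]>170)&(hsv[...,2]>90)
m[:240]=0;m[320:]=0;m[:,:180]=0;m[:,260:]=0
c=max(cv2.findContours(m.astype(np.uint8),0,2)[0],key=cv2.contourArea)
print(cv2.approxPolyDP(c,2,True).ravel().tolist())
big=cv2.resize(im[90:310,180:390],None,fx=2.7,fy=2.7,interpolation=cv2.INTER_CUBIC);cv2.imwrite("pics/w1c.png",big)
```

```text
edges [array([38., 42.]), array([ 59.3, -55.7]), array([-40.9, -43.5]), array([-56.5,  57.2])] centre [0.52745697 0.38974503 0.072     ]
bore px 65 339.1384615384615 163.86153846153846 [0.53023854 0.39170331 0.072     ]
47.87520256028649
46.81180718040043
-45.37196854413122
-43.199383487004305
[210, 267, 199, 289, 224, 300, 228, 295, 232, 277]
```

View pics/w1c.png

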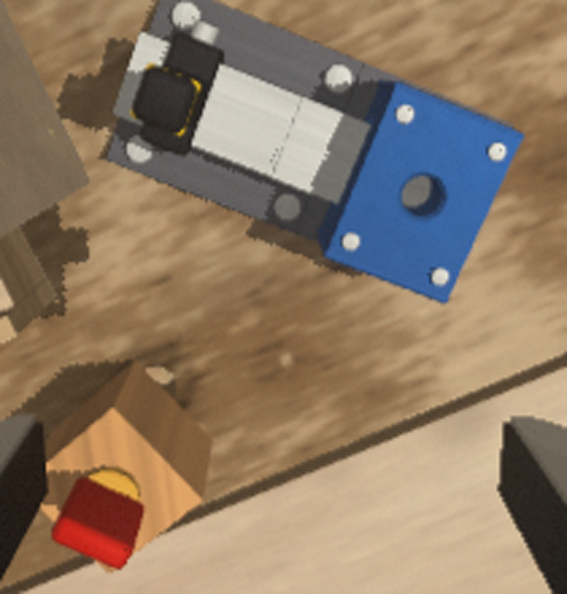

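The dark red face is the wing's side facing the camera, and the bright strip (crop corners (68,512), (135,547), (122,570), (52,537)) is its top. I'll work out the yaw and the increments for a near look.

Run:
```python
from h import *
Q=[onz("wrist",(a/2.7+180,b/2.7+90),.122) for a,b in((68,512),(135,547),(122,570),(52,537))]
print("edges",[np.round((Q[(i+1)%4]-Q[i])*1e3,1)[:2] for i in range(4)],"c",np.mean(Q,0))
d=Q[1]-Q[0]+Q[2]-Q[3];y=np.degrees(np.arctan2(d[1],d[0]));print("wing yaw",y,"tool x",axang(),"turn",axang()-y)
print("bore",onz("wrist",(336.7,161.9),.072))
B=[onz("wrist",(a/2.7+180,b/2.7+90),.072) for a,b in((110,407),(205,498))];print("block edge",B)
print(tool((.599,.198,.21)))
```

```text
edges [array([26.7, 19.1]), array([  7.9, -10.2]), array([-26.6, -20.8]), array([-8. , 11.9])] c [0.60188515 0.2000709  0.122     ]
wing yaw 36.80032189267118 tool x 156.5294617943176 turn 119.72913990164642
bore [0.5268682  0.38984641 0.072     ]
block edge [array([0.56250798, 0.21722708, 0.072     ]), array([0.62391604, 0.23885951, 0.072     ])]
[-120.7  -79.8   88.8]
```

Call:
play_rows(increments="-30 -20 0 8.5 -0.6;-60 -40 0 17 -0.6;-90 -60 0 25.5 -0.6;-121 -80 0 34 -0.6;-121 -80 10 42.5 -0.6;-121 -80 20 51 -0.6;-121 -80 30 59.5 -0.6;-121 -80 40 68 -0.6;-121 -80 50 76.5 -0.6;-121 -80 60 85 -0.6;-121 -80 70 93.5 -0.6;-121 -80 80 102 -0.6;-121 -80 85 110.5 -0.6;-121 -80 88 119 -0.6;-121 -80 88 119 -0.6;-121 -80 88 119 -0.6;-121 -80 88 119 -0.6")

```text
t: 4.3
tool_pos: [0.5997, 0.1972, 0.2111]
orientation: [2.973, 1.014, 0.001]
force: [0.7, 0.7, 0.5]
opening: 0.0742
gripper_force: 0.0
```

Run:
```python
from h import *
im=robot.read_camera("wrist"); cv2.imwrite("pics/w2.png",im)
for n in ("pin_top","pin","pin_block"):
    for r in robot.landmark_of("wrist",n)[:1]: print(n,np.round(r["centre"],4),round(r["conf"],2))
s=robot.read_state(); print(s["t"],s["tool_pos"],axang(),s["opening"])
```

```text
pin_top [0.6019 0.1999 0.1227] 0.63
pin [0.6006 0.1968 0.0065] 0.98
pin_block [ 0.6011  0.1946 -0.0026] 0.65
4.5 [0.59963323 0.19703058 0.21092241] 37.53649509524924 0.07402327458297779
```

View pics/w2.png

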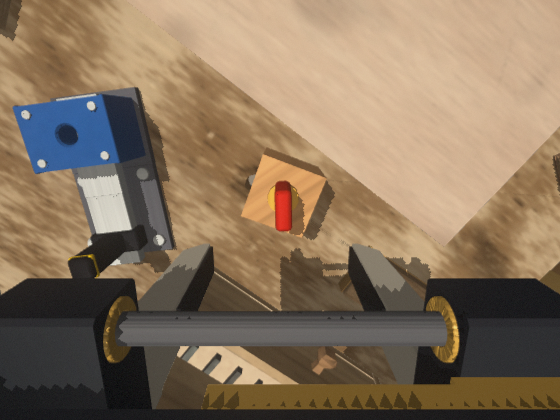

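The wing is at (283,181–230), aligned with the tool's x axis and midway between the fingers.

Run:
```python
from h import *
im=cv2.imread("pics/w2.png").astype(int)
m=(im[...,2]>110)&(im[...,1]<60)&(im[...,0]<60);m[:170]=0;m[240:]=0;m[:,:260]=0;m[:,310:]=0
for r in range(176,236,4):
    x=np.where(m[r])[0]
    if len(x):print(r,x.min(),x.max(),im[r,x].mean(0).astype(int))
for uv in((283,193),(284,231),(283.5,212)):print(onz("wrist",uv,.122))
print(tool((.6005,.198,.086)))
```

```text
184 276 286 [ 26  40 122]
188 276 287 [ 25  39 124]
192 275 290 [ 27  44 181]
196 275 290 [ 34  49 205]
200 275 290 [ 32  49 204]
204 276 291 [ 32  48 200]
208 276 291 [ 32  48 200]
212 276 290 [ 32  48 205]
216 276 291 [ 31  46 198]
220 276 291 [ 31  46 198]
224 276 291 [ 31  45 197]
228 277 290 [ 30  44 199]
[0.61478142 0.20531307 0.122     ]
[0.58977004 0.1849175  0.122     ]
[0.60248377 0.19528493 0.122     ]
[  1.2  -0.3 124.9]
```

Call:
play_rows(increments="1 0 30 0 -0.6;1 0 60 0 -0.6;1 0 90 0 -0.6;1 0 110 0 -0.6;1 0 123 0 -0.6;1 0 123 0 -0.6;1 0 123 0 -0.6;1 0 123 0 1;1 0 123 0 1;1 0 123 0 1;1 0 123 0 1;1 0 123 0 1;1 0 123 0 1;1 0 123 0 1;1 0 123 0 1;1 0 123 0 1", force=30)

```text
t: 6.1
tool_pos: [0.6005, 0.1971, 0.0876]
orientation: [2.975, 1.008, 0.0]
force: [1.9, -2.3, -1.2]
opening: 0.0139
gripper_force: 30.0
```

Call:
play_rows(increments="0 0 -10 0 1;0 0 -20 0 1;0 0 -40 0 1;0 0 -60 0 1;0 0 -80 0 1;0 0 -100 0 1;0 0 -110 0 1;0 0 -110 0 1;0 0 -110 0 1")

```text
t: 7.0
tool_pos: [0.5999, 0.1977, 0.197]
orientation: [-2.975, -1.009, 0.001]
force: [0.6, -1.1, -1.1]
opening: 0.0138
gripper_force: 30.0
```

Run:
```python
from h import *
s=robot.read_state(); print(s["t"],s["tool_pos"],axang(),s["force"],s["opening"])
print(tool((.528,.3895,.198)))
```

```text
7.0 [0.59994521 0.197664   0.19695693] 37.47032317533093 [ 0.58793577 -1.09575514 -1.13551088] 0.013832133742199524
[  59.6 -196.    -1. ]
```

Call:
play_rows(increments="10 -30 0 0 1;20 -65 0 0 1;30 -100 0 0 1;40 -135 0 0 1;50 -165 0 -3 1;57 -185 0 -6 1;60 -196 0 -8.5 1;60 -196 0 -8.5 1;60 -196 0 -8.5 1;60 -196 0 -8.5 1;60 -196 0 -8.5 1")

```text
t: 8.1
tool_pos: [0.5293, 0.3885, 0.1976]
orientation: [2.893, 1.224, -0.0]
force: [-0.4, 0.2, -0.8]
opening: 0.0139
gripper_force: 30.0
```

Run:
```python
from h import *
ims=[]
for c in("wrist","side","scene"):
    im=robot.read_camera(c); cv2.imwrite(f"pics/3{c}.png",im);ims.append(im)
    for n in ("bore_mouth","pin","pin_top","fork","handle_top"):
        for r in robot.landmark_of(c,n)[:1]: print(c,n,np.round(r["centre"],4),round(r["conf"],2))
s=robot.read_state(); print(s["t"],s["tool_pos"],axang(),s["force"])
def proj(c,p):
    k=robot.calibration(c);f=210/np.tan(np.radians(k["vertical_fov"])/2)
    return cv2.projectPoints(np.array([p],float),np.array(k["rvec"]),np.array(k["tvec"]),np.array([[f,0,k["cx"]],[0,f,k["cy"]],[0,0,1]]),None)[0].ravel()
out=[]
for c,im in zip(("wrist","side","scene"),ims):
    u=proj(c,(.528,.3895,.1)).astype(int);print(c,u);x,y=[int(np.clip(v-45,0,m-90)) for v,m in zip(u,(560,420))]
    out.append(cv2.resize(im[y:y+90,x:x+90],(266,266),interpolation=cv2.INTER_CUBIC));print("crop at",x,y)
cv2.imwrite("pics/3c.png",np.hstack(out))
```

```text
wrist pin [0.5282 0.3894 0.1208] 0.66
wrist pin_top [0.5265 0.3895 0.2319] 0.72
wrist fork [5.232e-01 3.856e-01 1.000e-04] 0.94
wrist handle_top [0.4485 0.3029 0.108 ] 0.48
side bore_mouth [0.5324 0.3859 0.073 ] 0.59
side pin [0.5347 0.387  0.1209] 0.56
side pin_top [0.5248 0.3909 0.2307] 0.92
side fork [0.5293 0.3871 0.0018] 0.9
side handle_top [0.4425 0.3042 0.11  ] 0.68
scene bore_mouth [0.5273 0.3906 0.0727] 0.55
scene pin [0.5309 0.3923 0.1174] 0.54
scene pin_top [0.526  0.388  0.2362] 0.76
scene fork [ 0.5291  0.384  -0.0013] 0.94
scene handle_top [0.4454 0.3037 0.1102] 0.86
9.0 [0.52870661 0.3897013  0.19764842] 45.96710217940991 [ 0.32038541  0.01428412 -0.91788537]
wrist [279 210]
crop at 234 165
side [266 238]
crop at 221 193
scene [260 232]
crop at 215 187
```

View pics/3c.png

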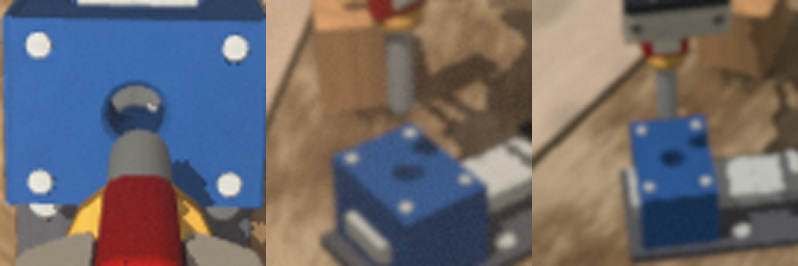

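The crops show the bore at wrist crop (135,112), side (142,172) and scene (141,158). The pin tip is at side (134,108) and scene (135,112).

Run:
```python
from h import *
k=90/266
for c,o,b,t in(("wrist",(234,165),(135,112),None),("wrist",(234,165),(135.5,114),None),("side",(221,193),(142,172),(134,107)),("scene",(215,187),(141,158),(135,111))):
    px=lambda p:(o[0]+p[0]*k,o[1]+p[1]*k)
    B=onz(c,px(b),.072);print(c,"bore",np.round(B,4),tool(B))
    if t: T=onz(c,px(t),.118);print("  tip",np.round(T,4),"bore-tip in tool",tool(B)-tool(T))
im=cv2.imread("pics/3wrist.png")[165:255,234:324].astype(int)
g=im.sum(2)
for y in (36,38,40,44,47,50): print(y,[int(v) for v in g[y,26:66]])
```

```text
wrist bore [0.5279 0.3889 0.072 ] [ -1.1  -0.  125.6]
wrist bore [0.5276 0.3884 0.072 ] [-1.700e+00  1.000e-01  1.256e+02]
side bore [0.5246 0.3896 0.072 ] [ -2.9  -2.9 125.6]
  tip [0.5288 0.386  0.118 ] bore-tip in tool [-0.3 -5.5 46. ]
scene bore [0.5248 0.388  0.072 ] [ -3.9  -1.6 125.6]
  tip [0.532  0.3844 0.118 ] bore-tip in tool [-2.4 -7.7 46. ]
36 [343, 347, 343, 340, 340, 343, 346, 345, 289, 238, 197, 155, 169, 299, 326, 295, 242, 214, 199, 197, 195, 215, 218, 264, 455, 517, 494, 288, 200, 242, 295, 317, 334, 337, 336, 340, 342, 338, 334, 338]
38 [346, 341, 341, 343, 342, 341, 343, 341, 271, 204, 171, 152, 143, 158, 175, 187, 198, 197, 206, 204, 203, 203, 195, 207, 197, 224, 227, 196, 197, 243, 302, 311, 335, 341, 339, 339, 341, 336, 339, 333]
40 [348, 345, 343, 345, 344, 342, 337, 340, 276, 245, 195, 150, 157, 151, 146, 144, 171, 180, 191, 194, 201, 199, 202, 209, 208, 197, 201, 197, 193, 272, 303, 308, 335, 338, 337, 332, 330, 335, 338, 327]
44 [339, 338, 347, 348, 350, 337, 342, 340, 334, 296, 265, 264, 215, 180, 174, 180, 244, 257, 318, 329, 345, 330, 324, 320, 283, 238, 221, 266, 306, 312, 324, 333, 332, 333, 333, 335, 326, 332, 333, 330]
47 [342, 347, 341, 343, 337, 339, 342, 339, 337, 335, 333, 320, 305, 322, 344, 355, 354, 361, 357, 362, 364, 353, 344, 343, 339, 319, 313, 291, 284, 306, 323, 332, 329, 332, 331, 327, 332, 326, 325, 335]
50 [345, 340, 348, 339, 339, 334, 339, 338, 332, 334, 339, 331, 338, 346, 355, 358, 363, 362, 364, 362, 361, 355, 347, 338, 334, 325, 309, 300, 276, 260, 267, 327, 338, 337, 327, 333, 333, 331, 328, 329]
```

Call:
play_rows(increments="-1.5 -1 20 0 1;-1.5 -1 35 0 1;-1.5 -1 41 0 1;-1.5 -1 43 0 1;-1.5 -1 44 0 1;-1.5 -1 44 0 1;-1.5 -1 44 0 1", force=15)

```text
t: 9.7
tool_pos: [0.5274, 0.3895, 0.1545]
orientation: [-2.892, -1.227, -0.002]
force: [-0.1, 0.3, -0.7]
opening: 0.0141
gripper_force: 15.0
```

Run:
```python
from h import *
ims=[]
for c in("wrist","side","scene"):
    im=robot.read_camera(c); cv2.imwrite(f"pics/4{c}.png",im);ims.append(im)
s=robot.read_state(); print(s["t"],s["tool_pos"],axang(),s["force"])
out=[]
for (x,y),im in zip(((234,150),(221,203),(215,197)),ims):
    out.append(cv2.resize(im[y:y+90,x:x+90],(266,266),interpolation=cv2.INTER_CUBIC))
cv2.imwrite("pics/4c.png",np.hstack(out))
```

```text
9.85 [0.52722072 0.38946633 0.15423641] 45.96557988626678 [ 0.26407238 -0.59180193 -1.91247453]
```

View pics/4c.png

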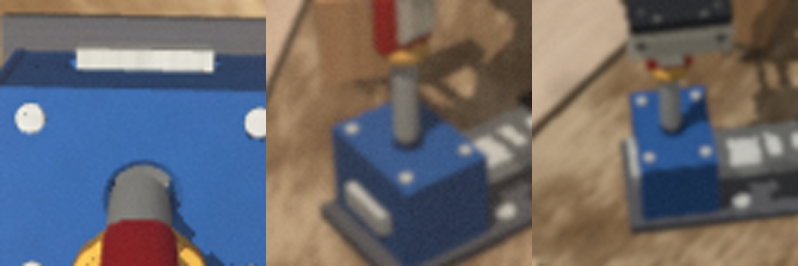

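The tip sits just above the bore, with the dark rim even around it at wrist crop (140,180). I'll lower it slowly.

Call:
play_rows(increments="0 0 1.5 0 1;0 0 3 0 1;0 0 4.5 0 1;0 0 6 0 1;0 0 6 0 1")

```text
t: 10.35
tool_pos: [0.5267, 0.3891, 0.1471]
orientation: [2.892, 1.227, -0.001]
force: [-0.5, -0.7, -1.9]
opening: 0.014
gripper_force: 15.0
```

Call:
play_rows(increments="0 0 2 0 1;0 0 4 0 1;0 0 6 0 1;0 0 8 0 1;0 0 8 0 1")

```text
t: 10.85
tool_pos: [0.5269, 0.3889, 0.139]
orientation: [2.892, 1.226, -0.001]
force: [0.3, -3.2, -2.1]
opening: 0.0139
gripper_force: 15.0
```

Call:
play_rows(increments="0 0 2 0 1;0 0 4 0 1;0 0 6 0 1;0 0 8 0 1;0 0 10 0 1;0 0 12 0 1;0 0 14 0 1;0 0 14 0 1")

```text
t: 11.65
tool_pos: [0.5269, 0.3892, 0.1251]
orientation: [2.892, 1.226, -0.0]
force: [1.5, -2.9, -1.9]
opening: 0.014
gripper_force: 15.0
```

Call:
play_rows(increments="0 0 2 0 1;0 0 2 0 0.4;0 0 2 0 0.2;0 0 2 0 0;0 0 2 0 0;0 0 2 0 0;0 0 2 0 0;0 0 -15 0 0;0 0 -35 0 0;0 0 -55 0 0;0 0 -65 0 0;0 0 -65 0 0")

```text
t: 12.85
tool_pos: [0.5282, 0.3901, 0.1939]
orientation: [-2.892, -1.226, -0.007]
force: [0.2, -0.1, -0.6]
opening: 0.0465
gripper_force: 0.0
```

Run:
```python
from h import *
robot.read_camera("wrist");im=robot.read_camera("wrist"); cv2.imwrite("pics/5w.png",im)
for c in("wrist","side","scene"):
    if c!="wrist": cv2.imwrite(f"pics/5{c}.png",robot.read_camera(c))
    for n in ("handle_top","pin","pin_top"):
        for r in robot.landmark_of(c,n)[:1]: print(c,n,np.round(r["centre"],4),round(r["conf"],2))
s=robot.read_state(); print(s["t"],s["tool_pos"],axang(),s["force"],s["opening"])
```

```text
wrist handle_top [0.4467 0.3059 0.1109] 0.7
wrist pin [ 0.567   0.5562 -0.003 ] 0.36
wrist pin_top [0.5255 0.3887 0.1571] 0.61
side handle_top [0.4414 0.3039 0.1096] 0.89
side pin [0.5303 0.3865 0.0447] 0.67
scene handle_top [0.4443 0.3025 0.1108] 0.82
scene pin [0.5272 0.3859 0.0426] 0.59
scene pin_top [0.5259 0.3901 0.1562] 0.91
13.5 [0.52691477 0.38925036 0.19051548] 45.96606192189466 [-0.76679524  0.6489751   0.19777191] 0.04634523049445449
```

View pics/5w.png

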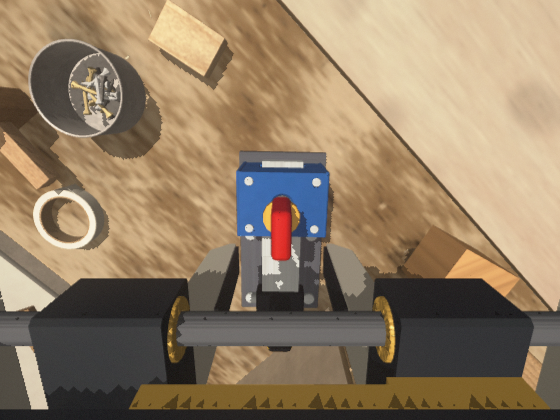

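The pin stands in the upper knuckle, with the wing at (281,225). Before going to the handle I'll check the clearance to the plywood box, using picture w1.

Run:
```python
from h import *
s=robot.read_state();k=robot.calibration("wrist")
Rt=cv2.Rodrigues(np.array(s["orientation"]))[0];Rc=cv2.Rodrigues(np.array(k["rvec"]))[0].T;o=-Rc@np.array(k["tvec"]).ravel()
ro=Rt.T@(o-s["tool_pos"]);rR=Rt.T@Rc
a=np.radians(156.5);R1=np.array([[np.cos(a),np.sin(a),0],[np.sin(a),-np.cos(a),0],[0,0,-1]])
O=np.array([.5200,.3193,.2988])+R1@ro;f=210/np.tan(np.radians(k["vertical_fov"])/2)
def P(uv,z):
    d=R1@rR@np.array([(uv[0]-k["cx"])/f,(uv[1]-k["cy"])/f,1]);return np.round(O+d*(z-O[2])/d[2],3)
print("bore",P((336.7,161.9),.072),"base corner",P((218,150),.01))
print("box bottom corner",P((212,157),0),"bottom edge far",P((133,0),0))
for z in(.2,.25,.3):print("top corner",z,P((146,202),z),P((22,0),z))
b=np.array([.527,.389])
print(tool((.445,.304,.15)), ro)
```

```text
bore [0.526 0.391 0.072] base corner [0.458 0.253 0.01 ]
box bottom corner [0.463 0.239 0.   ] bottom edge far [0.249 0.236 0.   ]
top corner 0.2 [0.469 0.219 0.2  ] [0.304 0.213 0.2  ]
top corner 0.25 [0.466 0.244 0.25 ] [0.332 0.239 0.25 ]
top corner 0.3 [0.462 0.269 0.3  ] [0.359 0.265 0.3  ]
[-118.2    0.4   40.5] [ 0.07683216  0.00084273 -0.16633   ]
```

The w1 geometry puts the box corner at about (.464,.238) and the box height at about .24. That means the gripper body would just clip it with a centred grip on the handle. So I'll grip the handle off-centre, 12 mm towards the fork, with the tool square to the bar. That leaves about 9 mm of clearance, and it grows as the bar moves in.

Call:
play_rows(increments="-30 0 0 0 0;-65 0 0 0 0;-95 0 0 0 0;-106 0 0 0 0;-106 0 20 0 0;-106 0 35 0 0;-106 0 50 0 0;-106 0 60 0 0;-106 0 70 0 0;-106 0 70 0 0")

```text
t: 14.5
tool_pos: [0.4524, 0.3127, 0.1186]
orientation: [2.892, 1.227, -0.005]
force: [-0.6, 0.1, -0.5]
opening: 0.0468
gripper_force: 0.0
```

Run:
```python
from h import *
s=robot.read_state(); print(s["t"],s["tool_pos"],axang(),s["force"],s["opening"])
im=robot.read_camera("wrist"); 
ims=[im[100:400,80:480],robot.read_camera("side")[150:300,230:430]]
cv2.imwrite("pics/6.png",np.hstack([ims[0],cv2.resize(ims[1],(400,300))]))
for n in("handle_top","pin_top"):print(n,[(np.round(r["centre"],4),r["conf"]) for r in robot.landmark_of("side",n)[:1]])
```

```text
14.5 [0.45236697 0.31266307 0.11855982] 45.968076894443755 [-0.56631769  0.11260183 -0.51147315] 0.046831182823446345
handle_top [(array([0.4463, 0.3066, 0.1078]), 0.59)]
pin_top [(array([0.5251, 0.3891, 0.1527]), 0.64)]
```

View pics/6.png

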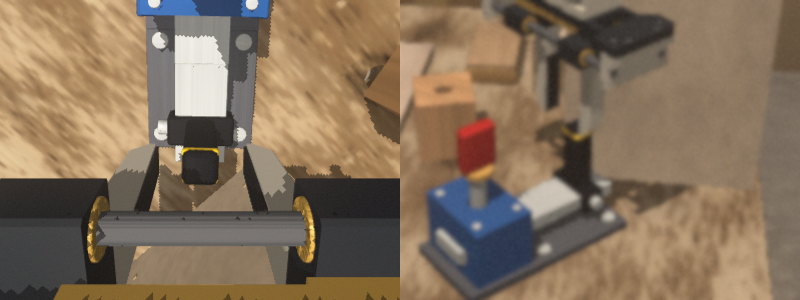

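The handle top at (200,165) in the crop sits centrally between the fingers, and the pin stands in the knuckle. I'll descend and grip softly.

Call:
play_rows(increments="0 0 10 0 0;0 0 20 0 0;0 0 30 0 0;0 0 38 0 0;0 0 42 0 0;0 0 42 0 0")

```text
t: 15.3
tool_pos: [0.4526, 0.3127, 0.0775]
orientation: [2.892, 1.226, -0.003]
force: [0.7, 1.0, -0.3]
opening: 0.0466
gripper_force: 0.0
```

Call:
play_rows(increments="0 0 0 0 0.3;0 0 0 0 0.5;0 0 0 0 0.7;0 0 0 0 1;0 0 0 0 1;0 0 0 0 1;0 0 0 0 1;0 0 0 0 1", force=7)

```text
t: 16.1
tool_pos: [0.4531, 0.3138, 0.0791]
orientation: [-2.891, -1.227, -0.001]
force: [-4.3, 3.8, 3.7]
opening: 0.0218
gripper_force: 7.0
```

Call:
play_rows(increments="1 -0.5 0 0 1;2 -0.5 0 0 1;3 -0.5 0 0 1;4 -0.5 0 0 1;5 -0.5 0 0 1;5 -0.5 0 0 1")

```text
t: 16.7
tool_pos: [0.4565, 0.3173, 0.0791]
orientation: [-2.892, -1.227, -0.0]
force: [-3.3, 1.1, 5.1]
opening: 0.0219
gripper_force: 7.0
```

```bash
cat > st.py <<'E'
from h import *
s=robot.read_state();R=cv2.Rodrigues(np.array(s["orientation"]))[0]
robot.read_camera("side")
print(round(s["t"],2),"F tool",np.round(R.T@np.array(s["force"]),1),"v travel",1e3*(np.array(s["tool_pos"])-[.4526,.3127,0])@[.695,.719,0])
for n in("handle_top","pin_top"):print(n,[np.round(r["centre"],4) for r in robot.landmark_of("side",n)[:1]])
E
python3 st.py
```

```text
16.7 F tool [-1.5 -3.2 -5.1] v travel 5.984682410911601
handle_top [array([0.4476, 0.3084, 0.1118])]
pin_top [array([0.5188, 0.3816, 0.1498])]
```

Call:
play_rows(increments="1 0 0 0 1;2 0 0 0 1;3 0 0 0 1;4 0 0 0 1;4 0 0 0 1")

```text
t: 17.35
tool_pos: [0.4593, 0.3201, 0.0791]
orientation: [-2.892, -1.227, -0.001]
force: [-3.4, 2.1, 5.5]
opening: 0.022
gripper_force: 7.0
```

```bash
python3 st.py
```

```text
17.35 F tool [-0.8 -3.9 -5.5] v travel 10.000862882871292
handle_top [array([0.449 , 0.3094, 0.1116])]
pin_top [array([0.5209, 0.3813, 0.1531])]
```

Call:
play_rows(increments="0.7 0 0 0 1;1.4 0 0 0 1;2.1 0 0 0 1;2.8 0 0 0 1")

```text
t: 17.9
tool_pos: [0.4612, 0.322, 0.0791]
orientation: [2.892, 1.227, 0.0]
force: [-4.9, 2.2, 5.6]
opening: 0.0221
gripper_force: 7.0
```

```bash
python3 st.py
```

```text
17.9 F tool [-1.8 -5.1 -5.6] v travel 12.683392816078825
handle_top [array([0.4512, 0.3135, 0.11  ])]
pin_top [array([0.5195, 0.3848, 0.1513])]
```

Call:
play_rows(increments="0.7 0 0 0 1;1.4 0 0 0 1;2.1 0 0 0 1;2.8 0 0 0 1")

```text
t: 18.45
tool_pos: [0.4632, 0.324, 0.079]
orientation: [2.892, 1.227, 0.0]
force: [-4.0, 1.2, 5.8]
opening: 0.0222
gripper_force: 7.0
```

```bash
python3 st.py
```

```text
18.45 F tool [-2.  -3.7 -5.8] v travel 15.526568960552208
handle_top [array([0.4543, 0.3136, 0.1101])]
pin_top [array([0.5267, 0.3889, 0.1213])]
```

The side camera now reports the pin top at z 0.121, and fully home it would be at 0.122. The pin has dropped, so I'll stop pushing, release and go straight up.

Call:
play_rows(increments="0 0 0 0 0.7;0 0 0 0 0.3;0 0 0 0 0;0 0 0 0 0;0 0 0 0 0;0 0 -15 0 0;0 0 -40 0 0;0 0 -70 0 0;0 0 -100 0 0;0 0 -120 0 0;0 0 -120 0 0")

```text
t: 19.7
tool_pos: [0.4652, 0.3251, 0.204]
orientation: [-2.891, -1.226, -0.012]
force: [-0.5, -0.4, 0.4]
opening: 0.0465
gripper_force: 0.0
```

Run:
```python
from h import *
a=[]
for c,(x,y) in(("wrist",(150,100)),("side",(200,150)),("scene",(190,150))):
    im=robot.read_camera(c)
    a.append(cv2.resize(im[100:350,155:405] if c=="wrist" else im[y:y+140,x:x+140],(266,266),interpolation=cv2.INTER_CUBIC))
    for n in("pin_top","pin"):print(c,n,[np.round(r["centre"],4) for r in robot.landmark_of(c,n)[:1]])
cv2.imwrite("pics/7.png",np.hstack(a));s=robot.read_state();print(s["t"],s["tool_pos"],s["force"])
```

```text
wrist pin_top [array([0.5258, 0.3901, 0.1243])]
wrist pin [array([0.5268, 0.3858, 0.0078])]
side pin_top [array([0.5247, 0.3891, 0.1203])]
side pin []
scene pin_top [array([0.5236, 0.3865, 0.1218])]
scene pin []
20.15 [0.46260238 0.3236427  0.1976171 ] [0.38837065 0.73194826 0.19813599]
```

View pics/7.png

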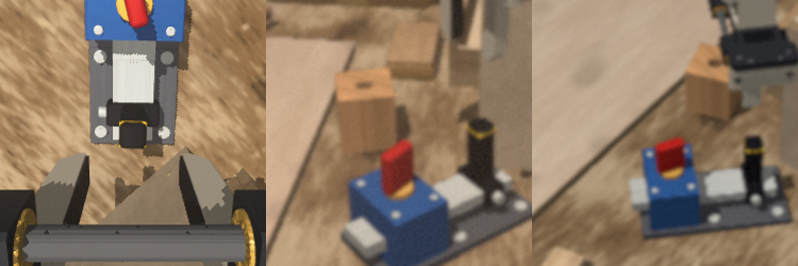

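The brass collar sits flush on the fork at side crop (401,188), and the wing top is at z of about 0.122. The pin is home and the gripper is clear, so I'm handing in.

```bash
python3 -c "
from plant import robot
print(robot.close_job())"
```

```text
the job is handed in; nothing more can be done
None
```

The pin is fully home in the fork with its collar seated, released, and the job is handed in at about 20 s; no verdict came back, and I did not re-measure the tin, offcut or sanding block afterwards, though no move went near them.

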